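# Draw a plug gauge to its green band and hold it for reading

### The job

Two corking sleeves are being checked, each with a plug gauge fully home in its slanting bore. Take the blue-handled gauge by its handle and draw it straight along the bore, without forcing it sideways against the sleeve, until the whole green band shows above the sleeve's mouth but none of the red band does, and finish while holding it still there, the rod still in the bore. Do not pull it right out at any time, and leave the orange gauge and the things lying about alone.

Things in the scene. Friction and masses are not known exactly. Their poses are not given: they have to be found in the camera images.
- blue_gauge: loose steel plug gauge, 0.3 kg. Origin: centre of the underside of its collar (36 mm wide, 6 mm thick; rests on the block at the start); z runs along the rod, out of the bore, up the handle. Handle: blue, round, 26 mm wide, z = 6 to 62 mm. Shank: round, 20 mm wide: bare steel z = 0 to -25, GREEN band -25 to -45, steel to -60, RED band to -90, ends at -95 mm.
- blue_mouth (a point): bore mouth's centre, in the top face (50 x 50 mm) of the blue gauge's fixed sleeve block. 22 mm bore, leaning 20 degrees: out of the block it runs up and to the point's -x (the stand's front); point z is up. Grey base plate 130 x 90 x 25 mm; mouth 123 mm above the table, 19 mm in front of the plate's centre.
- orange_gauge: loose steel plug gauge, 0.3 kg. Origin: centre of the underside of its collar (36 mm wide, 6 mm thick; rests on the block at the start); z runs along the rod, out of the bore, up the handle. Handle: orange, round, 26 mm wide, z = 6 to 62 mm. Shank: round, 20 mm wide: bare steel z = 0 to -25, GREEN band -25 to -45, steel to -60, RED band to -90, ends at -95 mm. To be left alone.
- orange_mouth (a point): bore mouth's centre, in the top face (50 x 50 mm) of the orange gauge's fixed sleeve block. 22 mm bore, leaning 20 degrees: out of the block it runs up and to the point's -x (the stand's front); point z is up. Grey base plate 130 x 90 x 25 mm; mouth 123 mm above the table, 19 mm in front of the plate's centre.
- blue_stand: fixed stand of the blue gauge: grey base plate, 130 x 90 x 25 mm, with the leaning aluminium sleeve block; origin under the plate's centre, x to its back, z up
- label_stack: banded stack of white labels with a blue band, 43 x 60 x 17 mm, lying at the right; origin under its centre; leave alone
- tally_counter: white round hand counter, 51 x 44 x 22 mm, lying at the left; origin under its centre; leave alone
- glue_bottle: white glue bottle with a red nozzle, 47 mm in diameter, 130 mm tall, standing at the right; origin under its centre; leave alone

How it is judged:
By the outcome, as a careful person would: the job done as asked, in the order asked, and still so for the second after the job is handed in, while the arm keeps its last pose, push and grip.
It also fails if it takes over 32 s, if anything falls off the work surface, if the arm or the gripper's body presses on something with over 40 N, if the wrist force passes 120 N, or if a joint passes its speed limit or range.

### The arm

A 7-joint arm with a two-finger parallel gripper is mounted at the origin on the work surface; the furniture and walls round the work are solid. World frame = base frame: x ahead of the robot, y to its left, z up, the work surface at z = 0. Lengths are in m, angles in rad, forces in N, time in s.
With the tool pointing down it reaches from about 0.425 to 0.8 m from the base axis. Payload 8.3 kg.
Tool frame: the origin (TCP) lies between the finger pads; the fingertips stand 25 mm ahead of it and the grasp point (between the pads) lies 6 mm ahead of it; z points along the fingers, y is the line along which they close (so a half turn about z gives the same grasp; the last joint's range is limited). The gripper opens to 85 mm and grips with 20 to 120 N. Pads are 22 mm wide; open, the fingers measure 114 mm over their backs; the gripper's body (76 mm by 85 mm) begins 54 mm behind the grasp point. The pads swing forward as they close: fully open they stand 13 mm farther back than shut.
Start: joints at [1.045, 0.383, 0.016, 1.37, -0.006, 1.388, -0.046], TCP at [0.279, -0.559, 0.256] pointing down, gripper open.
Joint ranges: [-2.95, 2.95], [-0.25, 2.06], [-1.52, 1.56], [0.18, 2.33], [-1.44, 4.58], [0.02, 2.06], [-3.01, 3.01]. Speed limits (rad/s): [2.39, 2.39, 3.01, 3.01, 3.14, 3.14, 3.14].

### API

Orientations are given as a unit quaternion [w, x, y, z].
In Python, from station import sensors, eyes, sign_off gives the robot as it stands.
- The arm moves only by the shell command python3 -m pendant 'ROWS' [FORCE]. ROWS is JSON, one flat list of numbers, 7 for each row, row after row: the finger opening in m, from 0 to 0.0854, then the shift along the tool's x, y, z in m, then the turn, a rotation vector about the tool's x, y, z in degrees. A call has 1 to 8 rows; each row is the pose to reach, as a shift and turn from the pose commanded when the call began, along the tool's axes at that moment; what a row does not reach only later rows make up. A row lasts 1/10 s, in which the tool goes at most 50 mm and 8.59 degrees, less where a joint would pass 70% of its speed; a pose out of reach is approached as far as the arm can. A call with a gripper value outside its range is refused whole. The fingers move at their own pace and stop on an object; FORCE is the grip in N (left out, the last holds). Time passes only in rows, so rows that repeat a pose let the fingers close. It gives the time, the measured TCP pose, the force, the opening and the grip force at its end, in the units of the state.
- sensors.state(): the state, without advancing time (a new reading comes with each control period).
- eyes.grab_frame(name): name is "side" or "top" or "wrist"; returns a dict with "image" (480x640x3 uint8, red, green, blue), "K" (3x3 intrinsics, pixels), "distortion" ([k1, k2, p1, p2, k3] as OpenCV has them; the pictures are not rectified), "world_to_cam" (4x4, takes a point from world to camera coordinates). Camera axes: x right, y down, z forward; pixel columns grow to the right and rows downward; lengths in m; the calibration is good to about 2 mm. A picture is of the moment at which its call begins. There is no depth.
- sign_off(): hands the job in; it is judged then, once.
The state is a dict: "t": time; "q": joint angles; "qd": joint speeds; "effort": joint torques, N m; "eef_pos": TCP position; "ee_rot": TCP orientation; "force": force on the tool from outside, world axes, zero at the start; "moment": the same for the moment, N m; "opening": finger opening in m; "grip_force": force on a finger pad.
Only numpy, scipy, OpenCV 4.12 (cv2) and the standard library are available. Lean on these libraries where they do the work, as an engineer would, in place of code of your own. Each camera call takes 0.05 s, during which the arm holds its last target. There are 200 camera calls.

## Working session

There is one attempt and no reset: what is moved stays moved. The work goes in short steps, Python scripts to look and compute and a shell command to move; the robot and the scene stay as the last step left them, time stands still between calls to the robot, and variables do not carry over. Pictures are saved under pics/ and viewed, at most 10 in all, crops included, and the job is handed in when it is done.

```bash
mkdir -p pics
python3 - <<'E'
from station import sensors, eyes
import cv2, numpy as np, pickle
s=sensors.state(); print({k:np.round(v,3).tolist() for k,v in s.items()})
d={n:eyes.grab_frame(n) for n in("side","top")}
pickle.dump(d,open('f0.pkl','wb'))
for n in d:
    print(n,d[n]["K"],d[n]["distortion"],d[n]["world_to_cam"])
    cv2.imwrite(f'pics/{n}0.png',d[n]["image"][...,::-1])
E
```

```text
{'t': 0.0, 'q': [1.045, 0.384, 0.016, 1.371, -0.006, 1.388, -0.046], 'qd': [-0.0, 0.0, -0.002, -0.001, -0.0, 0.0, 0.0], 'effort': [0.0, -62.759, 0.844, -37.182, 0.017, 0.014, -0.0], 'eef_pos': [0.279, -0.559, 0.255], 'ee_rot': [-0.001, 0.973, 0.229, -0.0], 'force': [-0.344, 0.518, 0.418], 'moment': [0.025, 0.027, -0.031], 'grip_force': 0.0, 'opening': 0.085}
side [[520.05753768   0.         316.95934013]
 [  0.         520.05753768 230.15551973]
 [  0.           0.           1.        ]] [-0.0603822  0.         0.         0.         0.       ] [[-0.99712767 -0.07155436 -0.02482699  0.5308552 ]
 [-0.00938898  0.4420472  -0.89694265  0.10930545]
 [ 0.07515486 -0.89413324 -0.44144932  1.18184589]
 [ 0.          0.          0.          1.        ]]
top [[511.87993796   0.         319.38663764]
 [  0.         511.87993796 228.37297286]
 [  0.           0.           1.        ]] [-0.11217711  0.          0.          0.          0.        ] [[ 0.01941188 -0.99958004  0.02151541 -0.02077646]
 [-0.98712314 -0.02257859 -0.15836073  0.5416436 ]
 [ 0.15878001 -0.01816428 -0.98714688  1.08382058]
 [ 0.          0.          0.          1.        ]]
```

View pics/side0.png

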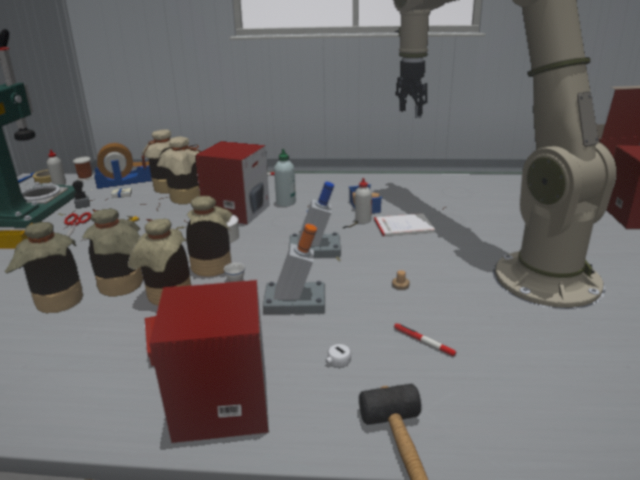

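View pics/top0.png

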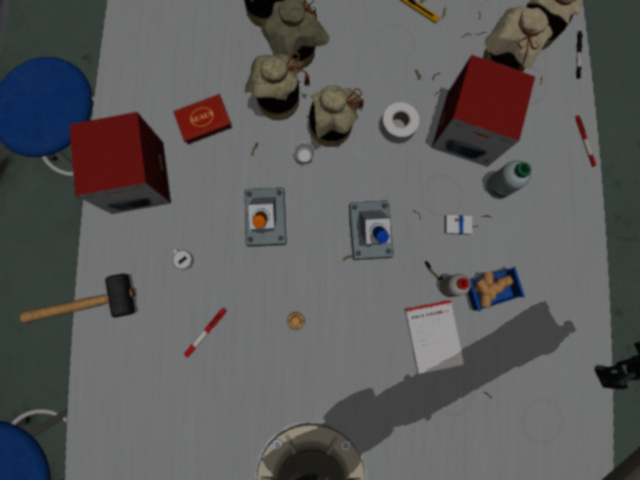

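Side view: the blue handle is at about (326,193) on its sleeve (317,220), with the orange one nearer the camera at (308,237). Top view: the blue handle is at (381,235) on a plate spanning about (350–393, 201–259). The glue bottle is at (456,285), the labels at (458,224).

```bash
cat > h.py <<'E'
import cv2, numpy as np
def und(f,uv):
    return cv2.undistortPoints(np.float64(uv).reshape(-1,1,2),f["K"],f["distortion"]).reshape(-1,2)
def ray(f,uv):
    T=f["world_to_cam"];R,t=T[:3,:3],T[:3,3]
    p=und(f,uv); d=np.c_[p,np.ones(len(p))]@R
    return -R.T@t, d/np.linalg.norm(d,axis=1,keepdims=True)
def onz(f,uv,z):
    c,d=ray(f,uv); return c+d*((z-c[2])/d[:,2])[:,None]
def tri(views):  # list of (f,uv)
    A=np.zeros((3,3));b=np.zeros(3);L=[]
    for f,uv in views:
        c,d=ray(f,uv);P=np.eye(3)-np.outer(d[0],d[0]);A+=P;b+=P@c;L.append((P,c))
    x=np.linalg.solve(A,b); return x,[float(np.linalg.norm(P@(x-c))) for P,c in L]
def proj(f,X):
    T=f["world_to_cam"]
    return cv2.projectPoints(np.float64(X).reshape(-1,1,3),cv2.Rodrigues(T[:3,:3])[0],T[:3,3],f["K"],f["distortion"])[0].reshape(-1,2)
def mask(f,lo,hi,box):
    h=cv2.cvtColor(f["image"],cv2.COLOR_RGB2HSV); m=cv2.inRange(h,np.array(lo),np.array(hi))
    o=np.zeros_like(m);x0,y0,x1,y1=box;o[y0:y1,x0:x1]=m[y0:y1,x0:x1]
    n,l,st,_=cv2.connectedComponentsWithStats(o)
    return (l==1+np.argmax(st[1:,4])).astype(np.uint8)*255
E
python3 - <<'E'
import pickle; from h import *
d=pickle.load(open('f0.pkl','rb')); S,T=d["side"],d["top"]
def blob(f,box):
    m=mask(f,(105,120,40),(130,255,255),box); p=cv2.findNonZero(m).reshape(-1,2).astype(float)
    r=cv2.minAreaRect(p.astype(np.float32)); return p.mean(0),r,len(p)
bs=blob(S,(310,170,345,215)); bt=blob(T,(360,215,400,255)); print(bs,bt)
x,e=tri([(S,bs[0]),(T,bt[0])]); print('handle',x,e)
h=cv2.cvtColor(T["image"],cv2.COLOR_RGB2HSV); print(h[205:260:6,345:400:6].tolist()) if 0 else None
im=T["image"]
print('plate',im[250,360],'table',im[250,335],im[265,370],'side',im[205,355])
g=cv2.cvtColor(im,cv2.COLOR_RGB2GRAY); print(g[250,340:402].tolist()); print(g[195:265,354].tolist())
cv2.imwrite('pics/crop1.png',np.hstack([cv2.resize(T["image"][185:275,320:420],(400,360),interpolation=2),cv2.resize(S["image"][170:260,280:380],(400,360),interpolation=2)])[...,::-1])
E
```

```text
(array([325.76774194, 192.04516129]), ((325.8499450683594, 192.44998168945312), (7.589465618133545, 21.819711685180664), 18.434946060180664), 155) (array([381.1595092 , 234.92638037]), ((381.5, 234.5), (15.0, 13.0), 90.0), 163)
handle [ 0.51492033 -0.13010057  0.15577938] [0.001383715030466388, 0.0013837150304663408]
plate [86 93 95] table [112 114 113] [112 113 114] side [63 68 71]
[114, 116, 115, 113, 112, 112, 113, 114, 112, 112, 110, 92, 68, 63, 82, 91, 90, 86, 83, 85, 91, 98, 100, 101, 101, 100, 100, 98, 99, 97, 98, 96, 98, 100, 98, 99, 98, 98, 99, 98, 98, 97, 97, 98, 94, 84, 68, 58, 55, 61, 67, 75, 80, 93, 107, 110, 114, 113, 113, 112, 112, 113]
[115, 115, 114, 115, 113, 112, 104, 90, 84, 79, 65, 57, 55, 57, 69, 86, 92, 95, 95, 98, 97, 96, 96, 96, 97, 96, 96, 96, 99, 98, 97, 97, 97, 97, 98, 96, 97, 94, 96, 95, 95, 94, 94, 93, 93, 95, 93, 95, 93, 92, 90, 88, 83, 84, 84, 82, 78, 74, 72, 72, 73, 74, 69, 61, 68, 92, 107, 113, 112, 113]
```

View pics/crop1.png

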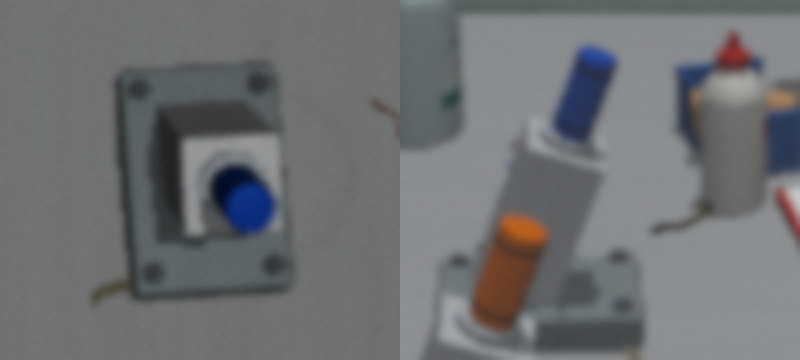

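The crop shows the plate bolts, in top-image pixels, at about (354.5,207.5), (384.5,205.8), (358,253.2) and (388.5,251.2). These give the stand's yaw and centre. The handle leans towards the robot.

Run:
```python
import pickle; from h import *
from scipy.spatial.transform import Rotation as Ro
d=pickle.load(open('f0.pkl','rb')); S,T=d["side"],d["top"]
g=cv2.GaussianBlur(cv2.cvtColor(T["image"],cv2.COLOR_RGB2GRAY),(3,3),0).astype(float)
b=[]
for u,v in [(354.5,207.5),(384.5,205.8),(358,253.2),(388.5,251.2)]:
    x,y=round(u),round(v); w=g[y-3:y+4,x-3:x+4]; w=np.clip(np.percentile(w,60)-w,0,None)
    yy,xx=np.mgrid[y-3:y+4,x-3:x+4]; b.append([(w*xx).sum()/w.sum(),(w*yy).sum()/w.sum()])
P=onz(T,b,0.025); print(np.round(b,1).tolist(),P.round(4).tolist())
v=(P[0]+P[1]-P[2]-P[3])[:2]; w=(P[0]+P[2]-P[1]-P[3])[:2]
y1=np.degrees(np.arctan2(v[1],v[0])); y2=np.degrees(np.arctan2(-w[0],w[1])); print('yaw x',y1,'yaw from y',y2,'centre',P.mean(0),np.linalg.norm(v)/2,np.linalg.norm(w)/2)
H=np.array([0.5149,-0.1301,0.1558])
for yaw in (y1,y2,(y1+y2)/2):
    c,s=np.cos(np.radians(yaw)),np.sin(np.radians(yaw)); 
    a=np.array([-np.sin(np.radians(20))*c,-np.sin(np.radians(20))*s,np.cos(np.radians(20))])
    M=P.mean(0)*[1,1,0]+[-.019*c,-.019*s,.123]
    print(yaw,a.round(3),'mouth from plate',M.round(4),'handle mid pred',(M+.034*a).round(4), 'mouth from handle',(H-.034*a).round(4))
    for f in(S,T): print(proj(f,[M+.006*a,M+.034*a,M+.062*a]).round(1).tolist())
    tz=-a; st=Ro.from_quat(np.roll([-0.001,0.973,0.229,0],-1)).as_matrix()
print('start R',st.round(3).tolist())
```

```text
[[353.6, 206.9], [384.2, 205.3], [357.5, 252.9], [388.2, 250.8]] [[0.5957, -0.0861, 0.025], [0.6012, -0.1554, 0.025], [0.4915, -0.0955, 0.025], [0.4977, -0.1643, 0.025]]
yaw x 5.054703882496162 yaw from y 4.845736853854088 centre [ 0.54655239 -0.12532703  0.025     ] 0.10426426775077499 0.06930040058481145
5.054703882496162 [-0.341 -0.03   0.94 ] mouth from plate [ 0.5276 -0.127   0.123 ] handle mid pred [ 0.516  -0.128   0.1549] mouth from handle [ 0.5265 -0.1291  0.1239]
[[322.1, 202.8], [325.8, 192.8], [329.6, 182.5]]
[[377.9, 231.0], [380.1, 233.7], [382.4, 236.6]]
4.845736853854088 [-0.341 -0.029  0.94 ] mouth from plate [ 0.5276 -0.1269  0.123 ] handle mid pred [ 0.516  -0.1279  0.1549] mouth from handle [ 0.5265 -0.1291  0.1239]
[[322.1, 202.8], [325.8, 192.8], [329.6, 182.6]]
[[377.8, 231.0], [380.0, 233.7], [382.3, 236.6]]
4.950220368175126 [-0.341 -0.03   0.94 ] mouth from plate [ 0.5276 -0.127   0.123 ] handle mid pred [ 0.516  -0.128   0.1549] mouth from handle [ 0.5265 -0.1291  0.1239]
[[322.1, 202.8], [325.8, 192.8], [329.6, 182.5]]
[[377.9, 231.0], [380.0, 233.7], [382.4, 236.6]]
start R [[0.895, 0.446, -0.0], [0.446, -0.895, 0.002], [0.0, -0.002, -1.0]]
```

Everything agrees within 2 mm: mouth ≈ (0.527, −0.128, 0.1235), yaw ≈ 5°. Next I work out the move to a hover pose along the bore axis.

```bash
cat >> h.py <<'E'
from scipy.spatial.transform import Rotation as Ro
yaw,L=np.radians(4.95),np.radians(20)
a=np.array([-np.sin(L)*np.cos(yaw),-np.sin(L)*np.sin(yaw),np.cos(L)])
Y=-np.array([-np.sin(yaw),np.cos(yaw),0]); Rt=np.c_[np.cross(Y,-a),Y,-a]
M=np.array([.527,-.128,.1235])
def pose(s): return np.array(s["eef_pos"]),Ro.from_quat(np.roll(s["ee_rot"],-1))
def delta(s,p,R=Rt):
    p0,R0=pose(s); print('shift mm',(R0.inv().apply(p-p0)*1e3).round(1),'turn deg',np.degrees((R0.inv()*Ro.from_matrix(R)).as_rotvec()).round(2))
E
python3 - <<'E'
from h import *; from station import sensors
delta(sensors.state(),M+.144*a)
E
```

```text
shift mm [ 368.6 -292.9   -2.9] turn deg [-3.86 19.78 21.33]
```

```bash
python3 -m pendant '[0.0854,0.037,-0.029,0,0,2,2, 0.0854,0.074,-0.059,0,-1,4,4, 0.0854,0.111,-0.088,0,-1,6,6, 0.0854,0.147,-0.117,0,-1.5,8,9, 0.0854,0.184,-0.146,0,-2,10,11, 0.0854,0.221,-0.176,0,-2,12,13, 0.0854,0.258,-0.205,0,-3,14,15, 0.0854,0.295,-0.234,0,-3,16,17]'
python3 - <<'E'
from h import *; from station import sensors
s=sensors.state(); print(s["t"],np.round(s["q"],2)); delta(s,M+.144*a)
E
```

```text
t: 0.9
eef_pos: [0.4388, -0.216, 0.2561]
ee_rot: [-0.007, 0.987, 0.081, 0.142]
force: [0.6, -0.5, 0.0]
opening: 0.0851
grip_force: 0.0
0.9 [ 0.75 -0.06 -0.23  1.91 -0.21  1.07 -0.81]
shift mm [ 51.  -76.3  11.3] turn deg [-0.81  3.7   4.26]
```

```bash
python3 -m pendant '[0.0854,0.021,-0.031,0.005,0,1.5,1.5, 0.0854,0.041,-0.061,0.009,-0.5,3,3.5, 0.0854,0.051,-0.076,0.011,-0.8,3.7,4.3, 0.0854,0.051,-0.076,0.011,-0.8,3.7,4.3, 0.0854,0.051,-0.076,0.011,-0.8,3.7,4.3]'
python3 - <<'E'
from h import *; from station import sensors,eyes; import pickle
s=sensors.state(); print(s["t"],np.round(s["q"],2)); delta(s,M+.144*a)
f=eyes.grab_frame("wrist"); pickle.dump((s,f),open('w1.pkl','wb'))
c=np.linalg.inv(f["world_to_cam"]); print(c.round(3)); print(proj(f,[M,M+.006*a,M+.062*a]))
cv2.imwrite('pics/w1.png',f["image"][...,::-1])
E
```

```text
t: 1.4
eef_pos: [0.4772, -0.1349, 0.259]
ee_rot: [-0.007, 0.984, 0.043, 0.173]
force: [-0.0, -0.0, 0.0]
opening: 0.0847
grip_force: 0.0
1.4 [ 0.67 -0.1  -0.34  1.96 -0.21  0.97 -1.07]
shift mm [ 0.8 -2.6  0.5] turn deg [-0.01  0.11  0.08]
[[ 0.088 -0.995  0.054  0.506]
 [-0.996 -0.088  0.005 -0.132]
 [-0.    -0.054 -0.999  0.397]
 [ 0.     0.     0.     1.   ]]
[[314.39964966 230.08622179]
 [314.32950421 232.44389557]
 [313.49407671 260.53363966]]
```

View pics/w1.png

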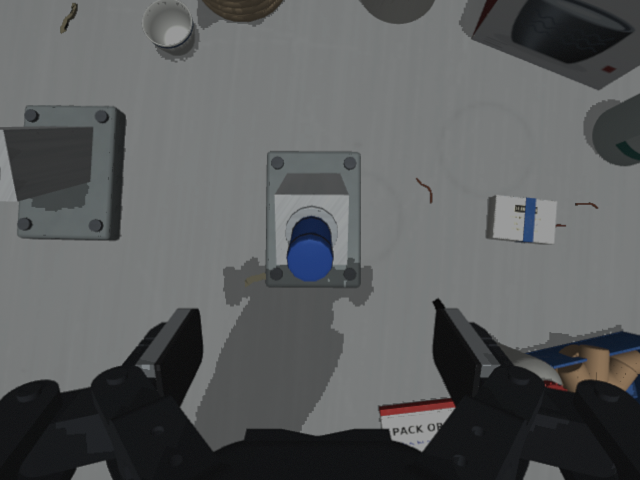

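Wrist view: the handle's top face is centred at about (310,259) against a predicted (313.5,260.5), so the handle sits 1–2 mm farther to +y than my model. The plate is square with the tool, so the yaw is right. I'll refine this numerically.

Run:
```python
from h import *; import pickle
s,W=pickle.load(open('w1.pkl','rb')); d=pickle.load(open('f0.pkl','rb')); S,T=d["side"],d["top"]
print('fx',W["K"][0,0])
m=mask(W,(100,110,20),(130,255,255),(260,190,370,290)); h=cv2.cvtColor(W["image"],cv2.COLOR_RGB2HSV)
v=np.array([h[y][m[y]>0][:,2].mean() for y in range(218,282) if m[y].any()]); 
mt=mask(W,(100,110,105),(130,255,255),(260,190,370,290))
for k in(m,mt):
    c=max(cv2.findContours(k,0,1)[0],key=cv2.contourArea); print(cv2.boundingRect(c),cv2.fitEllipse(c))
for y in (225,235,245,255,265): 
    x=np.flatnonzero(m[y]); print(y,x.min(),x.max(),(x.min()+x.max())/2, end=' | ')
b=[(277,163),(349,163),(276,274),(349,274)]
P=onz(W,b,.025); print('\nplate',P.mean(0).round(4),np.degrees(np.arctan2(*(P[0]+P[1]-P[2]-P[3])[[1,0]])).round(2))
# centroid of handle silhouettes as points on the axis-ish, 3 view; line fit per view
def cen(f,box,lo=(100,110,20)):
    p=cv2.findNonZero(mask(f,lo,(130,255,255),box)).reshape(-1,2).astype(float); return p.mean(0)
cw=cen(W,(260,190,370,290)); cs=cen(S,(310,170,345,215),(105,120,40)); ct=cen(T,(360,215,400,255),(105,120,40))
print('S+W',tri([(S,cs),(W,cw)]),'S+T+W',tri([(S,cs),(T,ct),(W,cw)]), 'pred mid',M+.034*a)
# simulate same centroids from model cylinder silhouette
t=np.linspace(0,2*np.pi,40); e1,e2=Rt[:,0],Rt[:,1]
for n,f,c in(('S',S,cs),('T',T,ct),('W',W,cw)):
    cyl=np.array([M+z*a+.013*(np.cos(q)*e1+np.sin(q)*e2) for z in(.006,.062) for q in t])
    hull=cv2.convexHull(proj(f,cyl).astype(np.float32)); mo=cv2.moments(hull); pc=np.array([mo['m10'],mo['m01']])/mo['m00']
    c0=f["world_to_cam"][:3,:3]@(M+.034*a)+f["world_to_cam"][:3,3]
    print(n,'obs-pred px',(c-pc).round(2),'mm',((c-pc)*c0[2]/f["K"][0,0]*1e3).round(2))
```

```text
fx 395.30846424180356
(287, 216, 46, 65) ((309.9939270019531, 250.09510803222656), (44.36865997314453, 65.40243530273438), 3.3681812286376953)
(288, 239, 44, 42) ((309.4590148925781, 259.84698486328125), (40.71213912963867, 43.08171463012695), 93.89231872558594)
225 296 326 311.0 | 235 292 329 310.5 | 245 290 330 310.0 | 255 287 332 309.5 | 265 288 331 309.5 | 
plate [ 0.546 -0.124  0.025] 4.84
S+W (array([ 0.51406641, -0.1268072 ,  0.15730394]), [0.0020101559554038485, 0.002010155955403847]) S+T+W (array([ 0.51385281, -0.12829982,  0.15692067]), [0.0023210819359316664, 0.001684433082936857, 0.002264761043224482]) pred mid [ 0.51541469 -0.1290034   0.15544955]
S obs-pred px [-0.35 -0.32] mm [-0.85 -0.79]
T obs-pred px [0.35 0.68] mm [0.7  1.35]
W obs-pred px [-3.83  0.63] mm [-2.34  0.38]
```

```bash
sed -i 's/^M=.*/M=np.array([.527,-.1268,.124])/' h.py
python3 - <<'E'
from h import *; from station import sensors
delta(sensors.state(),M+.044*a)
E
```

```text
shift mm [  1.5  -4.5 100.1] turn deg [ 0.    0.11 -0.  ]
```

```bash
python3 -m pendant '[0.0854,0.001,-0.004,0.015,0,0,0, 0.0854,0.001,-0.004,0.035,0,0,0, 0.0854,0.001,-0.004,0.055,0,0,0, 0.0854,0.001,-0.004,0.075,0,0,0, 0.0854,0.001,-0.004,0.09,0,0,0, 0.0854,0.001,-0.004,0.1,0,0,0, 0.0854,0.001,-0.004,0.1,0,0,0]'
python3 - <<'E'
from h import *; from station import sensors,eyes
s=sensors.state(); print(s["t"],np.round(s["q"],2),s["force"]); delta(s,M+.044*a)
f=eyes.grab_frame("wrist"); cv2.imwrite('pics/w2.png',f["image"][...,::-1])
E
```

```text
t: 2.15
eef_pos: [0.5114, -0.1284, 0.164]
ee_rot: [-0.008, 0.984, 0.042, 0.172]
force: [0.1, -0.4, 0.2]
opening: 0.085
grip_force: 0.0
2.15 [ 0.63  0.06 -0.38  2.03 -0.14  0.73 -1.15] [ 0.11776081 -0.36932975  0.17542854]
shift mm [ 1.1 -0.2 -1.1] turn deg [-0.07  0.21 -0.06]
```

View pics/w2.png

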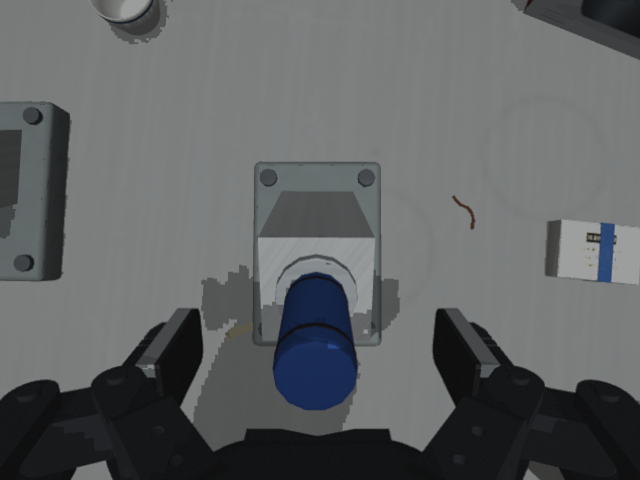

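The handle (columns 275–357, centre 316) is centred between the pads (201 and 433, middle 317), and the fingertips are beside it above the collar. Closing gently.

```bash
python3 -m pendant '[0.05,0,0,0,0,0,0, 0.03,0,0,0,0,0,0, 0.026,0,0,0,0,0,0, 0.022,0,0,0,0,0,0, 0.02,0,0,0,0,0,0, 0.02,0,0,0,0,0,0, 0.02,0,0,0,0,0,0]' 25
python3 - <<'E'
from h import *; from station import sensors,eyes
s=sensors.state(); print(s["t"],s["opening"],s["grip_force"],'tool force',pose(s)[1].inv().apply(s["force"]).round(2),'mom',pose(s)[1].inv().apply(s["moment"]).round(2)); delta(s,M+.044*a)
E
```

```text
t: 2.9
eef_pos: [0.5123, -0.1277, 0.1661]
ee_rot: [-0.007, 0.984, 0.043, 0.173]
force: [-3.8, 1.5, 5.9]
opening: 0.0255
grip_force: 24.7
2.9 0.02552749171734638 24.724910259246826 tool force [-1.43 -1.86 -6.77] mom [ 0.2  -0.67  0.01]
shift mm [-0.5  0.4  0.6] turn deg [0.01 0.04 0.04]
```

```bash
cat >> h.py <<'E'
P0=np.array([.5123,-.1277,.1661])
def rep():
    from station import sensors
    s=sensors.state(); p,R=pose(s); print('t',s["t"],'open',round(s["opening"],4),'grip',round(s["grip_force"],1),'tool F',R.inv().apply(s["force"]).round(2),'mom',R.inv().apply(s["moment"]).round(2),'disp along tool xyz mm',((p-P0)@Rt*1e3).round(2))
    return s
E
python3 -m pendant '[0.02,0,0,0,0,0,0, 0.02,0,0,-0.002,0,0,0, 0.02,0,0,-0.004,0,0,0, 0.02,0,0,-0.006,0,0,0, 0.02,0,0,-0.008,0,0,0, 0.02,0,0,-0.01,0,0,0, 0.02,0,0,-0.01,0,0,0]' 45
python3 -c "
from h import *; rep()"
```

```text
t: 3.6
eef_pos: [0.5088, -0.128, 0.1752]
ee_rot: [-0.007, 0.984, 0.043, 0.173]
force: [0.5, 0.5, -2.8]
opening: 0.025
grip_force: 44.3
t 3.6 open 0.025 grip 44.3 tool F [-0.47 -0.51  2.82] mom [-0.07 -0.56 -0.03] disp along tool xyz mm [-0.23 -0.04 -9.78]
```

The force is just the gauge's weight, so it's sliding freely. Continuing.

```bash
python3 -m pendant '[0.02,0,0,-0.003,0,0,0, 0.02,0,0,-0.006,0,0,0, 0.02,0,0,-0.009,0,0,0, 0.02,0,0,-0.012,0,0,0, 0.02,0,0,-0.015,0,0,0, 0.02,0,0,-0.018,0,0,0, 0.02,0,0,-0.02,0,0,0, 0.02,0,0,-0.02,0,0,0]'
python3 -c "
from h import *; rep()"
```

```text
t: 4.4
eef_pos: [0.502, -0.1286, 0.1942]
ee_rot: [-0.007, 0.984, 0.043, 0.173]
force: [-0.1, -0.6, -2.0]
opening: 0.0248
grip_force: 44.3
t 4.4 open 0.0248 grip 44.3 tool F [-0.83  0.54  1.84] mom [ 0.01 -0.57  0.01] disp along tool xyz mm [ -0.08   0.03 -29.89]
```

```bash
python3 -m pendant '[0.02,0,0,-0.003,0,0,0, 0.02,0,0,-0.006,0,0,0, 0.02,0,0,-0.009,0,0,0, 0.02,0,0,-0.012,0,0,0, 0.02,0,0,-0.015,0,0,0, 0.02,0,0,-0.018,0,0,0, 0.02,0,0,-0.02,0,0,0, 0.02,0,0,-0.02,0,0,0]'
python3 - <<'E'
from h import *; from station import eyes
rep(); o=[]
for n,c in (("side",(0.5225,-.1275,.14)),("wrist",None)):
    f=eyes.grab_frame(n)
    if n=="side":
        x,y=proj(f,[c])[0].round().astype(int); o.append(cv2.resize(f["image"][y-40:y+40,x-30:x+30],(450,600),interpolation=2))
    else: cv2.imwrite('pics/w3.png',f["image"][...,::-1])
    print(n,proj(f,[M,M+.005*a,M+.025*a,M+.05*a]).round(1).tolist(), (x-30,y-40))
cv2.imwrite('pics/s3.png',o[0][...,::-1])
E
```

```text
t: 5.2
eef_pos: [0.4952, -0.1292, 0.2129]
ee_rot: [-0.007, 0.984, 0.043, 0.173]
force: [0.8, 0.4, -2.6]
opening: 0.0249
grip_force: 44.3
t 5.2 open 0.0249 grip 44.3 tool F [-0.09 -0.32  2.75] mom [-0.03 -0.63  0.03] disp along tool xyz mm [-7.000e-02  3.000e-02 -4.987e+01]
side [[321.6, 204.6], [322.2, 202.8], [324.9, 195.7], [328.2, 186.6]] (np.int64(293), np.int64(158))
wrist [[318.9, 255.7], [318.9, 258.6], [319.0, 271.7], [319.2, 292.0]] (np.int64(293), np.int64(158))
```

View pics/s3.png

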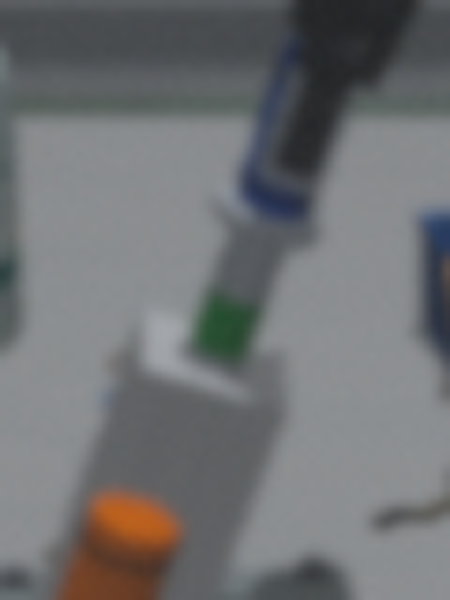

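View pics/w3.png

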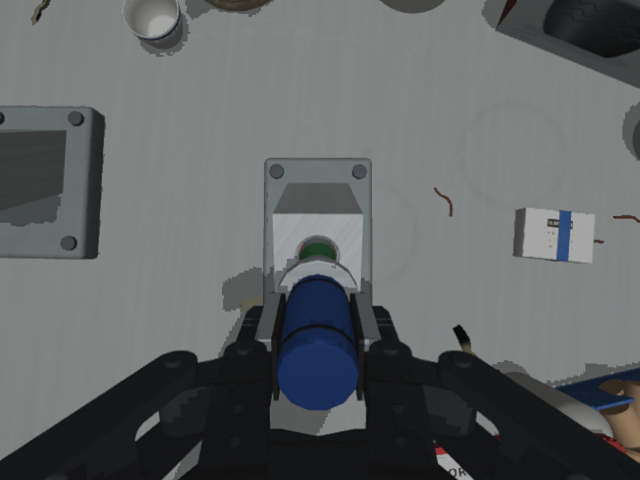

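The side crop shows the green band fully out (rows about 297–362) with a sliver of steel below it and no red. The wrist view shows the handle in the same place in the hand as before the pull (top face ending at row 409), so it hasn't slipped. I'll go 2.5 mm further to mid-window and check it numerically.

```bash
python3 -m pendant '[0.02,0,0,-0.0013,0,0,0, 0.02,0,0,-0.0025,0,0,0, 0.02,0,0,-0.0025,0,0,0, 0.02,0,0,-0.0025,0,0,0, 0.02,0,0,-0.0025,0,0,0]'
python3 - <<'E'
from h import *; from station import eyes
s=rep(); f=eyes.grab_frame("side"); D=-((pose(s)[0]-P0)@Rt)[2]
m=mask(f,(45,90,20),(85,255,255),(300,180,345,220)); c=cv2.findNonZero(m).reshape(-1,2).mean(0)
cam=np.linalg.inv(f["world_to_cam"])[:3,3]; v=cam-M; v-=v@a*a; v/=np.linalg.norm(v)
c0,dr=ray(f,[c]); n=np.cross(dr[0],np.cross(a,dr[0])); q=M+.0079*v   # near surface (mean of visible strip)
z=(c0-q)@n/(a@n); print('green centre above mouth mm',z*1e3,'commanded',D*1e3-35,'lateral mm',np.linalg.norm(np.cross(q+z*a-c0,dr[0]))*1e3)
for r,lo,hi in(('red',(0,120,40),(6,255,255)),):
    h=cv2.cvtColor(f["image"],cv2.COLOR_RGB2HSV)[185:215,312:335]; print(r,int(cv2.inRange(h,lo,hi).sum()/255))
x,y=np.int64(c); cv2.imwrite('pics/s4.png',cv2.resize(f["image"][y-30:y+30,x-30:x+30],(600,600),interpolation=2)[...,::-1])
E
```

```text
t: 5.8
eef_pos: [0.4943, -0.1292, 0.2149]
ee_rot: [-0.008, 0.984, 0.043, 0.173]
force: [0.2, -0.5, -3.1]
opening: 0.0252
grip_force: 44.3
t 5.8 open 0.0252 grip 44.3 tool F [-0.9   0.51  2.93] mom [-0.01 -0.52  0.03] disp along tool xyz mm [ -0.29  -0.09 -52.01]
green centre above mouth mm 14.378103678890042 commanded 17.01036310748882 lateral mm 0.5068267873749701
red 0
```

View pics/s4.png

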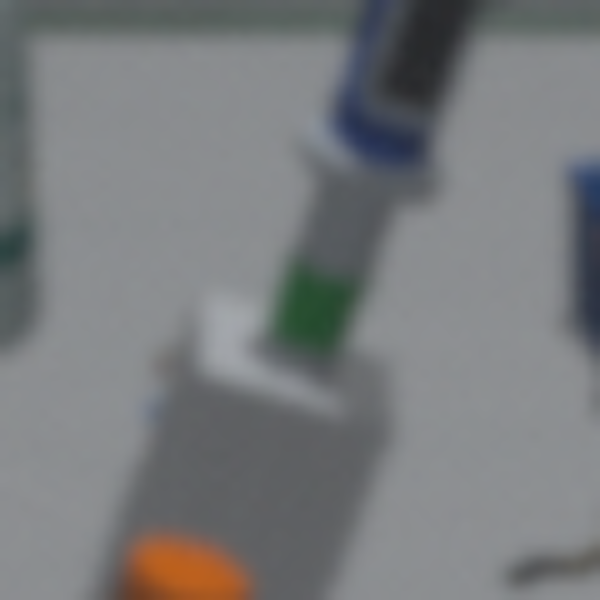

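The band is fully clear: green spans about rows 262–352 of the crop with a strip of steel (to about 375) below it, and no red. Draw-out is about 50–52 mm in a 45–60 mm window, and it is held still.

```bash
python3 -c "
from station import sign_off; print(sign_off())"
```

```text
the job is handed in; nothing more can be done
None
```

I drew the blue gauge about 50–52 mm along its bore and handed the job in with it held still there: the whole green band shows, no red does, and the rod is still in the sleeve.

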